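# Load the tube tray into the shaker's sprung dock

## Task

Load the dark grey aluminium tube tray into the dock on top of the bench shaker: tuck its thin edge under the dock's steel lip, push it back against the sprung bar there, and lower the opposite edge (the one with the thick bar) behind the front stop so that the tray lies fully home and flat on the dock floor. Let go of it, and leave the tube rack, the tip box and the bottle where they are.

Things in the scene. Friction and masses are not known exactly. Their poses are not given: they have to be found in the camera images.
- insert: the loose tube tray, dark grey anodised aluminium, 0.22 to 0.44 kg: a flat plate 120 (x) x 90 (y) x 6 mm with rows of round black tube sockets and a lifting rib across its middle. Origin: centre of its underside; z up; x points from the thin edge (x = -60) to the opposite edge (x = +60), along which a bar 8 mm wide stands 16 mm high above the underside. Starts flat on the bench, thin edge roughly towards the robot
- insert_thin (a point): middle of the tray's thin edge (6 mm high), at mid-thickness: 60 mm from the origin along -x, 3 mm above the underside; axes as the tray
- insert_rib (a point): middle of the top of the tray's rib, 50 mm straight above the tray's origin; axes as the tray. The rib is the grip: solid, upright, 14 mm thick (along x), 70 mm long (along y), rising from the plate to 50 mm above the underside
- dock: the bench shaker, a fixed white machine 210 (x) x 160 (y) x 60 mm high with the steel tray dock on its top. Origin: on the bench, below the centre of the dock; z up; x points from the lip (robot's side) to the front stop (far side). Its case reaches from x = -95 to x = +115
- dock_seat (a point): centre of the dock floor, 60 mm above the bench, axes as the dock: the tray's origin lies here, axes parallel, when home. Side rails: inner faces at y = -47.5 and +47.5, x = -45 to +55, 10 mm high above the floor, then flaring outward to 19 mm high. Front stop: steel bar at x = +60 to +66, 90 mm wide, 7 mm high
- dock_lip (a point): middle of the lower free edge of the steel lip, at x = -48, 13 mm above the dock floor. From here the lip, 5 mm thick and 106 mm wide, reaches back to x = -81; the gap beneath it is 13 mm high
- pusher (a joint): travel in m of the sprung black bar under the lip (88 mm wide, 1 to 12 mm above the floor): 0 when free, its face then at x = -56 from the dock centre; grows as it is pushed back (-x), hard end at 0.010. Resists with 3.5 N at first, 0.7 N more per mm. The tray passes the front stop with the bar pushed back over 0.004, and at home stays held at 0.004
- tube_rack: bystander: clear rack of eight red-capped tubes, 92 x 162 x 113 mm high, origin under its centre
- tip_box: bystander: blue tip box with a white lid, 87 x 127 x 72 mm high, origin under its centre
- bottle: bystander: closed bottle, 64 mm across, 140 mm high, origin under its centre

How it is judged:
By the outcome, as a careful person would: the job done as asked, in the order asked, and still so for the second after the job is handed in, with the robot touching nothing.
It also fails if it takes over 45 s, if anything falls off the work surface, if the arm or the gripper's body presses on something with over 40 N, if the wrist force passes 120 N, or if a joint passes its speed limit or range.

## Robot

A 6-joint arm with a two-finger parallel gripper is mounted at the origin on the work surface. World frame = base frame: x ahead of the robot, y to its left, z up, the work surface at z = 0. Lengths are in m, angles in rad, forces in N, time in s.
With the tool pointing down it reaches from about 0.25 to 0.725 m from the base axis. Payload 4 kg.
Tool frame: the origin (TCP) lies on the centre line of the jaws, within the pads' length; the fingertips stand 17 mm ahead of it and the grasp point (between the pads) lies 2 mm behind it; z points along the fingers, x is the direction in which the jaws open and shut, and the axes are right-handed (so a half turn about z gives the same grasp; the last joint's range is limited). The gripper opens to 85 mm and grips with 20 to 120 N. Pads are 22 mm wide; open, the fingers measure 114 mm over their backs; the gripper's body (76 mm by 85 mm) begins 54 mm behind the grasp point. The pads swing forward as they close: fully open they stand 13 mm farther back than shut.
Start: joints at [1.344, 0.241, 0.005, 1.335, 0, 1.571], TCP at [0.112, 0.487, 0.248] pointing down, gripper open.
Joint ranges: [-2.72, 2.72], [-1.05, 1.87], [-1.09, 1.28], [-1.99, 2.15], [-1.42, 1.44], [-3.14, 3.14]. Speed limits (rad/s): [2.79, 2.79, 3.14, 3.14, 3.14, 3.14].

## Interface

Orientations are given as a unit quaternion [x, y, z, w].
In Python, from workcell import bot gives the robot as it stands.
- The arm moves only by the tool jog_arm, never from a script. Its arguments are lists of equal length, an entry for each row: "jaw": the closure, from 0 (fully open) to 1 (shut); "linear": the shift along the tool's x, y, z in m, a list of three; "delta_rot": the turn, a rotation vector about the tool's x, y, z in degrees, a list of three. A call has exactly 8 rows; each row is the pose to reach, as a shift and turn from the pose commanded when the call began, along the tool's axes at that moment; what a row does not reach only later rows make up. A row lasts 1/12 s, in which the tool goes at most 41.7 mm and 7.16 degrees, less where a joint would pass 70% of its speed; a pose out of reach is approached as far as the arm can. A call with a gripper value outside its range is refused whole. The fingers move at their own pace and stop on an object; the grip force is fixed at half the most. Time passes only in rows, so rows that repeat a pose let the fingers close, or fill a call up. It gives the time, the measured TCP pose, the force and the opening at its end, in the units of the state.
- bot.get_obs(): the state, without advancing time (a new reading comes with each control period).
- bot.camera(name): name is "scene" or "top" or "wrist"; returns (picture, depth): 480x640x3 uint8, red, green, blue; 480x640 float32, m along the optical axis (not along the pixel's ray), 0 where there is no reading.
- bot.calibration(name): a dict with "fovy" (degrees; the focal length in pixels is half the picture's height over the tangent of half this angle, whatever the lens; pixels are square), "cx", "cy" (the principal point, pixels), "origin" and "orientation" of the camera in the world. Camera axes: x right, y down, z forward; pixel columns grow to the right and rows downward; lengths in m; the calibration is good to about 2 mm. A picture is of the moment at which its call begins: read the wrist's pose just before it. calibration takes no time and is no camera call; for the wrist camera it gives the pose at the moment of the call.
- bot.job_done(): hands the job in, once; it reports no verdict.
The state is a dict: "clock": time; "joint_pos": joint angles; "joint_vel": joint speeds; "tau": joint torques, N m; "eef_pos": TCP position; "tool_rot": TCP orientation; "ft_force": force on the tool from outside, world axes, zero at the start; "ft_torque": the same for the moment, N m; "grip_width": finger opening in m.
Only numpy, scipy, OpenCV 4.12 (cv2) and the standard library are available. Lean on these libraries where they do the work, as an engineer would, in place of code of your own. Each camera call takes 0.05 s, during which the arm holds its last target.

## Working session

There is one attempt and no reset: what is moved stays moved. The work goes in short steps, Python scripts to look and compute and a tool call to move; the robot and the scene stay as the last step left them, time stands still between calls to the robot, and variables do not carry over. Pictures are saved under pics/ and viewed, and the job is handed in when it is done.

Besides the shell and the picture viewer there is one more tool, called after "Emit:" as a command line: name --argument value ..., lists and objects as JSON in quotes. jog_arm: Moves the arm, as the interface text tells. Its arguments: {"type":"object","properties":{"jaw":{"type":"array","items":{"type":"number"}},"linear":{"type":"array","items":{"type":"array","items":{"type":"number"}}},"delta_rot":{"type":"array","items":{"type":"array","items":{"type":"number"}}}},"required":["jaw","linear","delta_rot"]}

```bash
mkdir -p pics; ls; python3 - <<'E'
from workcell import bot
import cv2,numpy as np
o=bot.get_obs();print({k:np.round(v,4) for k,v in o.items()})
for n in("scene","top","wrist"):
    c=bot.calibration(n);p,d=bot.camera(n);print(n,c)
    cv2.imwrite(f"pics/{n}0.png",p[:,:,::-1]);np.savez(f"pics/{n}0.npz",p=p,d=d,**{k:np.array(v) for k,v in c.items()})
E
```

```text
pics
{'clock': np.float64(0.0), 'joint_pos': array([1.344 , 0.2414, 0.0037, 1.3352, 0.    , 1.5708]), 'joint_vel': array([-0.0015,  0.0013,  0.0011,  0.0006,  0.0012, -0.0009]), 'tau': array([ 6.00000e-04, -3.72319e+01,  2.52407e+01,  1.69000e-02,
        2.00000e-04,  0.00000e+00]), 'eef_pos': array([0.1123, 0.4866, 0.2474]), 'tool_rot': array([ 7.826e-01,  6.226e-01, -8.000e-04,  7.000e-04]), 'ft_force': array([ 0.1677, -1.0968, -0.0559]), 'ft_torque': array([-0.0474,  0.0444,  0.0293]), 'grip_width': np.float64(0.0857)}
scene {'fovy': 46.215280286377435, 'cx': 314.76472653308866, 'cy': 239.29789364281777, 'origin': array([ 1.44990708, -0.63805903,  0.94592733]), 'orientation': array([ 0.80852965,  0.40380198, -0.18494783, -0.38602859])}
top {'fovy': 53.90672648131943, 'cx': 319.9527484282918, 'cy': 238.82863143747798, 'origin': array([ 0.48726197, -0.01953565,  1.34030088]), 'orientation': array([-0.69881538,  0.71345005, -0.02757762,  0.04342307])}
wrist {'fovy': 59.809892419348174, 'cx': 315.75400178249606, 'cy': 242.81544008075034, 'origin': array([0.04437202, 0.50174379, 0.37288012]), 'orientation': array([0.77509393, 0.6168112 , 0.08494694, 0.10750515])}
```

View pics/top0.png

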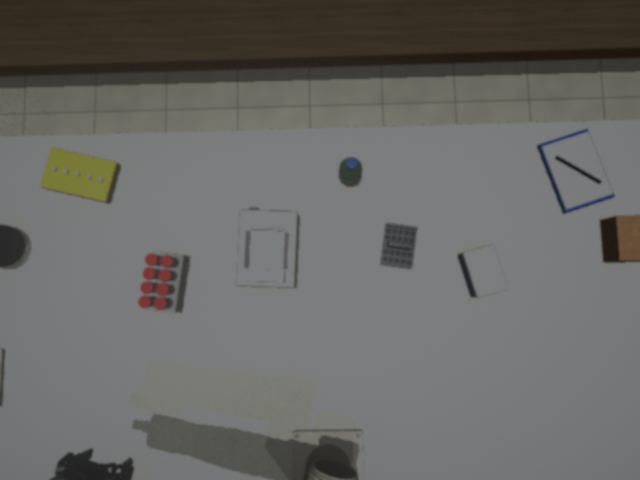

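View pics/scene0.png

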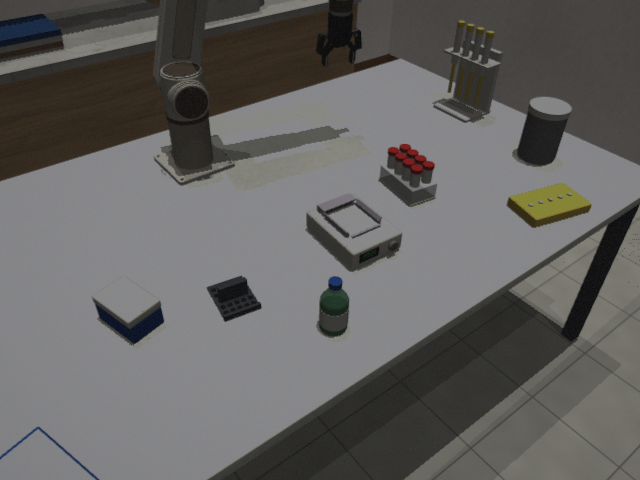

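View pics/wrist0.png

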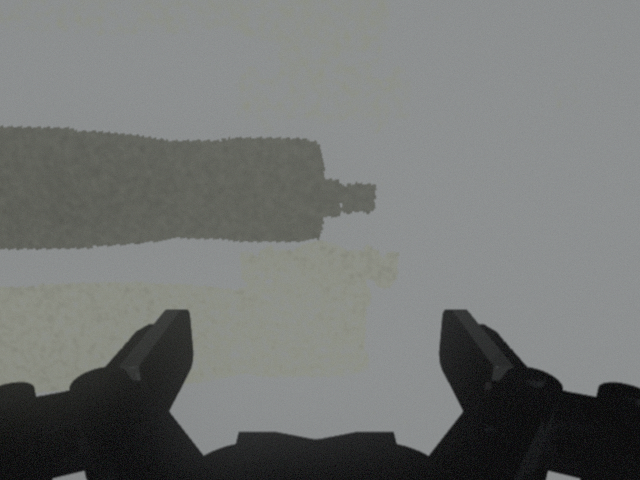

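The top picture shows the dock at about (267,248), the tray at (399,246), the rack at (163,282), the tip box at (485,271) and the bottle at (350,172). Next I get rough poses from the top view, then refine with the wrist camera.

```bash
cat > h.py <<'E'
import numpy as np,cv2
from scipy.spatial.transform import Rotation as R
def load(n):
    z=np.load(f"pics/{n}.npz");return z
def f(c): return 240/np.tan(np.radians(float(c['fovy']))/2)
def ray(c,u,v):
    u=np.atleast_1d(u).astype(float);v=np.atleast_1d(v).astype(float)
    d=np.stack([(u-c['cx'])/f(c),(v-c['cy'])/f(c),np.ones_like(u)],-1)
    return d@R.from_quat(c['orientation']).as_matrix().T
def plane(c,u,v,z):
    d=ray(c,u,v);o=c['origin'];return o+d*((z-o[2])/d[:,2])[:,None]
def cloud(c):
    v,u=np.mgrid[:480,:640];d=c['d'];
    P=c['origin']+ray(c,u.ravel(),v.ravel())*d.ravel()[:,None]
    return P.reshape(480,640,3)
def proj(c,P):
    q=(np.atleast_2d(P)-c['origin'])@R.from_quat(c['orientation']).as_matrix()
    return np.stack([q[:,0]/q[:,2]*f(c)+c['cx'],q[:,1]/q[:,2]*f(c)+c['cy']],-1)
def snap(bot,n,name):
    bot.get_obs();c=bot.calibration(n);p,d=bot.camera(n)
    cv2.imwrite(f"pics/{name}.png",p[:,:,::-1]);np.savez(f"pics/{name}.npz",p=p,d=d,**{k:np.array(v) for k,v in c.items()})
E
python3 - <<'E'
from h import *
c=load("top0");P=cloud(c);p=c['p'].astype(int)
print("table z",np.median(P[300:340,330:440,2]))
g=p.mean(2)
def rect(m,z,nm,box):
    M=np.zeros((480,640),np.uint8);x0,y0,x1,y1=box;M[y0:y1,x0:x1]=m[y0:y1,x0:x1]
    v,u=np.nonzero(M);q=plane(c,u,v,z)[:,:2]*1000
    r=cv2.minAreaRect(q.astype(np.float32));print(nm,len(u),np.round(r[0],1),np.round(r[1],1),round(r[2],1))
rect(g<95,.006,"tray",(370,215,425,280))
z=P[:,:,2]
rect(z>.05,.062,"dock",(225,195,305,300))
rect(z>.035,.072,"tip",(450,235,515,305))
rect(z>.035,.11,"rack",(130,240,195,320))
rect(z>.035,.10,"bottle",(335,150,365,190))
m=(z>.015);rect(m,.05,"rib",(375,215,425,280))
r=cv2.resize(c['p'][190:310,220:430,::-1],None,fx=3.8,fy=3.8,interpolation=cv2.INTER_CUBIC);cv2.imwrite("pics/crop.png",r)
E
```

```text
table z -0.00011007944749164
tray 1336 [ 598.3 -212.5] [ 88.9 120.5] 81.1
dock 4473 [588.  148.7] [201.4 269.2] 84.4
tip 1730 [ 517.9 -421.8] [169.7 155.2] 0.6
rack 2271 [510.9 427. ] [199.9 140.3] 5.2
bottle 523 [804.2 -74.6] [90.9 64.9] 5.4
rib 232 [ 594.2 -217. ] [161.  106.9] 12.9
```

View pics/crop.png

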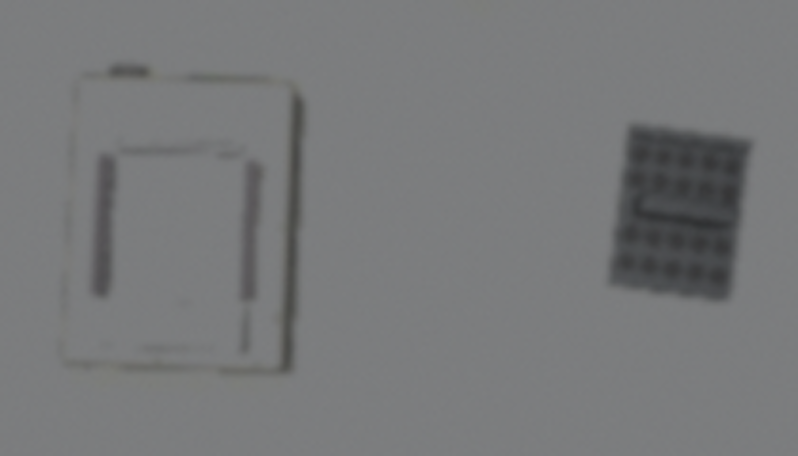

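```bash
cat >> h.py <<'E'
def tool_R(yaw,pitch=0):
    # tool x along world yaw, z down; then pitch (deg) about object's y axis (world horizontal), + = thin edge (-x) down
    y=np.radians(yaw);X=np.array([np.cos(y),np.sin(y),0]);Z=np.array([0,0,-1.]);
    M=np.stack([X,np.cross(Z,X),Z],1)
    Yo=np.array([-np.sin(y),np.cos(y),0])
    return R.from_rotvec(-np.radians(pitch)*Yo)*R.from_matrix(M)
def delta(pos0,q0,pos,Rt):
    R0=R.from_quat(q0)
    return R0.inv().apply(np.array(pos)-pos0),np.degrees((R0.inv()*Rt).as_rotvec())
E
python3 - <<'E'
from workcell import bot
from h import *
o=bot.get_obs()
c=bot.calibration("wrist");R0=R.from_quat(o['tool_rot'])
print("cam off tool",R0.inv().apply(c['origin']-o['eef_pos']), "axis in tool",R0.inv().apply(R.from_quat(c['orientation']).as_matrix().T[2] if 0 else R.from_quat(c['orientation']).apply([0,0,1])))
for t,y in (((.56,.13,.27),-4),):
    l,r=delta(o['eef_pos'],o['tool_rot'],t,tool_R(y));print(l,r)
E
```

```text
cam off tool [-0.00082738 -0.06959036 -0.12535042] axis in tool [9.31384770e-04 2.71405095e-01 9.62464756e-01]
[-0.2469564   0.51643502 -0.02194846] [6.50857549e-02 7.21197783e-02 8.10015722e+01]
```

Emit:
jog_arm --jaw '[0,0,0,0,0,0,0,0]' --linear '[[-0.017,0.035,-0.003],[-0.034,0.07,-0.006],[-0.05,0.105,-0.009],[-0.067,0.14,-0.012],[-0.084,0.175,-0.014],[-0.1,0.21,-0.016],[-0.117,0.245,-0.018],[-0.134,0.28,-0.02]]' --delta_rot '[[0,0,6],[0,0,12],[0,0,18],[0,0,24],[0,0,30],[0,0,36],[0,0,42],[0,0,48]]'

```text
clock: 0.82
eef_pos: [0.3562, 0.2921, 0.2683]
tool_rot: [0.969, 0.248, -0.0, -0.0]
ft_force: [-0.1, 0.7, 1.4]
grip_width: 0.0856
```

```bash
python3 - <<'E'
from workcell import bot
from h import *
o=bot.get_obs()
l,r=delta(o['eef_pos'],o['tool_rot'],(.57,.16,.27),tool_R(-4));print(o['clock'],o['eef_pos'],l,r)
E
```

```text
0.8167 [0.35615176 0.29212163 0.26829008] [ 0.1240604   0.21862323 -0.00173862] [2.47539081e-04 9.47010024e-03 3.27177150e+01]
```

Emit:
jog_arm --jaw '[0,0,0,0,0,0,0,0]' --linear '[[0.018,0.031,0],[0.036,0.062,0],[0.053,0.093,0],[0.071,0.125,0],[0.089,0.156,0],[0.106,0.187,0],[0.124,0.218,0],[0.124,0.218,0]]' --delta_rot '[[0,0,5],[0,0,10],[0,0,15],[0,0,20],[0,0,25],[0,0,29],[0,0,33],[0,0,33]]'

```text
clock: 1.48
eef_pos: [0.5736, 0.1593, 0.2662]
tool_rot: [0.999, -0.039, 0.0, 0.001]
ft_force: [-0.6, 0.4, -0.6]
grip_width: 0.0856
```

```bash
python3 - <<'E'
from workcell import bot
from h import *
snap(bot,"wrist","w1")
E
```

```text
(no output)
```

View pics/w1.png

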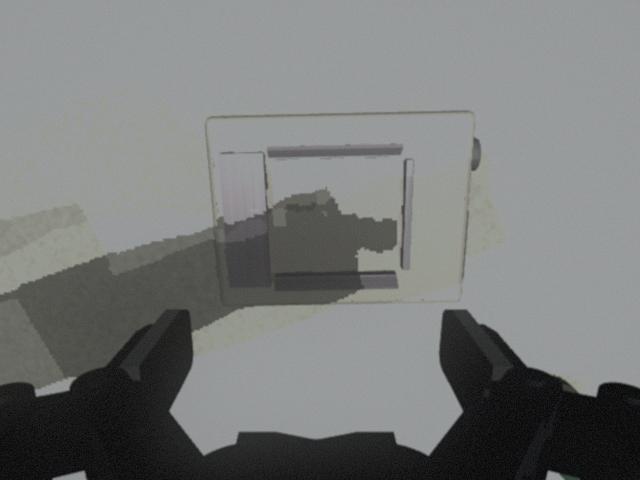

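The dock sits in the centre of the picture: lip at u 220–268, front stop at u≈408 (v 160–270), rails at v≈150 and v≈281.

```bash
python3 - <<'E'
from h import *
c=load("w1");P=cloud(c)
p=c['p'][100:315,195:495,::-1];r=cv2.resize(p,None,fx=2.66,fy=2.66,interpolation=cv2.INTER_CUBIC)
r=np.clip(r.astype(float)*1.6,0,255).astype(np.uint8);cv2.imwrite("pics/w1c.png",r)
z=P[:,:,2]
for v in (180,215,250):
    print(v,[(u,int(z[v,u]*1000),int(P[v,u,0]*1000)) for u in list(range(212,280,6))+list(range(396,420,2))])
for u in(290,340,390):
    print(u,[(v,int(z[v,u]*1000),int(P[v,u,1]*1000)) for v in list(range(136,166,2))+list(range(264,300,3))])
E
```

```text
180 [(212, 58, 492), (218, 59, 497), (224, 77, 506), (230, 77, 510), (236, 76, 515), (242, 77, 519), (248, 78, 524), (254, 77, 528), (260, 77, 533), (266, 60, 535), (272, 59, 540), (278, 59, 545), (396, 59, 638), (398, 59, 639), (400, 60, 641), (402, 60, 642), (404, 61, 644), (406, 67, 644), (408, 66, 646), (410, 67, 647), (412, 65, 649), (414, 59, 652), (416, 58, 654), (418, 59, 655)]
215 [(212, 0, 472), (218, 59, 493), (224, 78, 503), (230, 77, 507), (236, 77, 512), (242, 78, 516), (248, 77, 521), (254, 78, 525), (260, 77, 530), (266, 76, 534), (272, 59, 537), (278, 58, 542), (396, 58, 637), (398, 60, 639), (400, 60, 640), (402, 59, 642), (404, 67, 642), (406, 65, 644), (408, 66, 645), (410, 66, 647), (412, 59, 650), (414, 59, 652), (416, 60, 653), (418, 59, 655)]
250 [(212, 0, 467), (218, 58, 489), (224, 61, 494), (230, 78, 503), (236, 77, 508), (242, 77, 513), (248, 77, 517), (254, 77, 522), (260, 78, 527), (266, 78, 531), (272, 60, 534), (278, 59, 539), (396, 59, 636), (398, 61, 638), (400, 59, 640), (402, 65, 640), (404, 65, 642), (406, 66, 643), (408, 67, 645), (410, 60, 648),
[... 663 characters left out ...]
 (156, 70, 203), (158, 60, 201), (160, 60, 199), (162, 59, 197), (164, 59, 196), (264, 60, 113), (267, 60, 111), (270, 59, 108), (273, 64, 107), (276, 70, 107), (279, 70, 104), (282, 75, 103), (285, 76, 101), (288, 77, 99), (291, 59, 89), (294, 59, 86), (297, 59, 84)]
390 [(136, 58, 214), (138, 59, 213), (140, 58, 211), (142, 60, 210), (144, 79, 209), (146, 77, 208), (148, 77, 206), (150, 74, 205), (152, 71, 203), (154, 68, 201), (156, 58, 199), (158, 60, 198), (160, 60, 196), (162, 61, 194), (164, 58, 193), (264, 59, 110), (267, 59, 107), (270, 60, 105), (273, 66, 105), (276, 70, 103), (279, 72, 102), (282, 75, 100), (285, 78, 99), (288, 76, 95), (291, 59, 86), (294, 59, 83), (297, 58, 80)]
```

View pics/w1c.png

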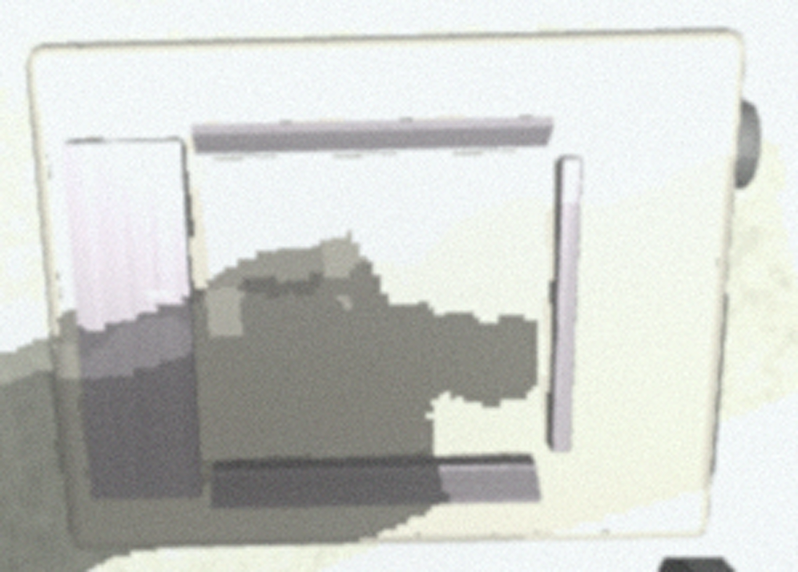

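```bash
python3 - <<'E'
from h import *
c=load("w1");P=cloud(c);z=P[:,:,2]*1000
V,U=np.mgrid[:480,:640]
def rect(m,nm,h=None):
    m=cv2.morphologyEx(m.astype(np.uint8),cv2.MORPH_OPEN,np.ones((2,2)))
    n,l,s,ce=cv2.connectedComponentsWithStats(m);k=1+np.argmax(s[1:,4]);m=l==k
    q=plane(c,U[m],V[m],h)[:,:2]*1000
    r=cv2.minAreaRect(q.astype(np.float32));print(nm,m.sum(),np.round(r[0],1),np.round(r[1],1),round(r[2],2))
    return r
b=(V<306)
rect((z>53)&b&(U<476),"case",.0595)
L=rect((z>72.5)&(U<276)&b,"lip",.078)
S=rect((z>63)&(U>398)&(U<418)&(V>155)&(V<275),"stop",.067)
A=rect((z>62)&(U>262)&(U<404)&(V<165)&(V>138),"railL",.076)
B=rect((z>62)&(U>270)&(U<404)&(V>268)&(V<292),"railR",.076)
# rail inner edge at floor+10: points with z between 66 and 72; fit lines using depth cloud
for nm,m in (("L",(z>67)&(z<73)&(U>275)&(U<398)&(V<162)&(V>140)),("R",(z>67)&(z<73)&(U>280)&(U<394)&(V>268)&(V<292))):
    q=P[m][:,:2]*1000;vx,vy,x,y=cv2.fitLine(q.astype(np.float32),cv2.DIST_HUBER,0,.01,.01).ravel();print(nm,m.sum(),np.degrees(np.arctan2(vy,vx)),"y at x=590",y+(590-x)*vy/vx,"z",z[m].mean())
print("lip edge, stop near edge mid", np.array(S[0])-np.array(L[0]))
E
```

```text
case 48703 [592.9 155.4] [157.4 206.5] 86.81
lip 5882 [519.1 158.5] [106.3  33.6] 86.85
stop 895 [645.5 151.4] [89.3  6.5] 86.83
railL 1693 [591.2 206.9] [ 9.1 99.9] 86.81
railR 2144 [585.3 104.7] [15.2 99.8] 86.79
L 527 -3.206389 y at x=590 204.36977 z 70.70871445033744
R 738 -3.2516305 y at x=590 106.010414 z 70.40786205163606
lip edge, stop near edge mid [126.44146729  -7.10629272]
```

Dock: origin ≈ (583, 155.2) mm, yaw −3.2°. The lip, stop, rails and case agree to about 1 mm, and the measured sizes match those given. Next, the tray.

```bash
python3 - <<'E'
from workcell import bot
from h import *
o=bot.get_obs()
print(o['eef_pos'],*delta(o['eef_pos'],o['tool_rot'],(.594,-.2,.24),tool_R(-9)))
E
```

```text
[0.57122999 0.16089497 0.26639647] [0.04946587 0.35819487 0.0266456 ] [0.05857942 0.10219606 4.75564173]
```

Emit:
jog_arm --jaw '[0,0,0,0,0,0,0,0]' --linear '[[0.006,0.04,0.003],[0.012,0.08,0.006],[0.018,0.12,0.01],[0.024,0.16,0.013],[0.03,0.2,0.016],[0.036,0.24,0.02],[0.042,0.28,0.022],[0.048,0.318,0.025]]' --delta_rot '[[0,0,0.6],[0,0,1.2],[0,0,1.8],[0,0,2.4],[0,0,3],[0,0,3.6],[0,0,4.2],[0,0,4.8]]'

```text
clock: 2.2
eef_pos: [0.5942, -0.1583, 0.2434]
tool_rot: [0.997, -0.076, -0.0, -0.0]
ft_force: [0.2, 0.8, -0.3]
grip_width: 0.0857
```

Emit:
jog_arm --jaw '[0,0,0,0,0,0,0,0]' --linear '[[0,0.02,0],[0,0.04,0],[0,0.04,0],[0,0.04,0],[0,0.04,0],[0,0.04,0],[0,0.04,0],[0,0.04,0]]' --delta_rot '[[0,0,0],[0,0,0],[0,0,0],[0,0,0],[0,0,0],[0,0,0],[0,0,0],[0,0,0]]'

```text
clock: 2.87
eef_pos: [0.5891, -0.1957, 0.2435]
tool_rot: [0.997, -0.076, 0.0, -0.0]
ft_force: [-0.6, -0.6, -0.3]
grip_width: 0.0853
```

```bash
python3 - <<'E'
from workcell import bot
from h import *
snap(bot,"wrist","w2");print(bot.get_obs()['eef_pos'])
E
```

```text
[ 0.58910656 -0.19586116  0.24343462]
```

View pics/w2.png

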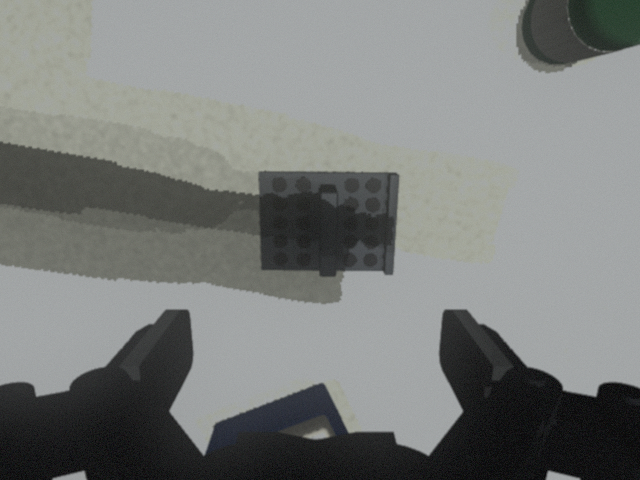

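The tray covers (260–398, 171–275), with the thick bar at right (u≈392) and the rib at u≈328.

```bash
python3 - <<'E'
from h import *
c=load("w2");P=cloud(c);z=P[:,:,2]*1000
V,U=np.mgrid[:480,:640];b=(V>160)&(V<290)&(U>245)&(U<410)
def rect(m,nm,h):
    m=cv2.morphologyEx(m.astype(np.uint8),cv2.MORPH_OPEN,np.ones((2,2)))
    n,l,s,ce=cv2.connectedComponentsWithStats(m);k=1+np.argmax(s[1:,4]);m=l==k
    q=plane(c,U[m],V[m],h)[:,:2]*1000
    r=cv2.minAreaRect(q.astype(np.float32));print(nm,m.sum(),np.round(r[0],1),np.round(r[1],1),round(r[2],2),"z",np.percentile(z[m],[5,50,95]).round(1))
rect((z>3.5)&b&(U<385),"plate",.006)
rect((z>3)&(z<9)&b&(U<318),"plateleft",.006)
rect((z>46)&b,"ribtop",.05)
rect((z>11)&b&(U>375),"bar",.016)
m=b&(c['p'].mean(2)<95)
q=P[b&(z>12.5)&(U>375)][:,:2]*1000;vx,vy,x,y=cv2.fitLine(q.astype(np.float32),cv2.DIST_HUBER,0,.01,.01).ravel();print("bar line yaw",np.degrees(np.arctan2(vy,vx))%180-90)
E
```

```text
plate 12413 [ 592.7 -215.3] [ 95.8 113.6] 80.84 z [ 4.5  5.9 49.7]
plateleft 5701 [ 562.5 -207.1] [89.4 51.7] 81.34 z [4.4 5.7 7. ]
ribtop 1499 [ 596.1 -212.7] [69.4 13.9] 80.82 z [ 6.1 49.5 50.8]
bar 996 [ 650.9 -221.9] [89.3  8.6] 80.81 z [-0.6 15.4 16.8]
bar line yaw -8.663643
```

```bash
python3 - <<'E'
from workcell import bot
from h import *
o=bot.get_obs()
print(o['eef_pos'],*delta(o['eef_pos'],o['tool_rot'],(.596,-.2128,.10),tool_R(-9.1)))
E
```

```text
[ 0.58910656 -0.19586116  0.24343462] [0.00936511 0.01571395 0.14343396] [-0.00500969 -0.00430857  0.40130999]
```

Emit:
jog_arm --jaw '[0.45,0.45,0.45,0.45,0.45,0.45,0.45,0.45]' --linear '[[0.003,0.005,0.035],[0.006,0.01,0.07],[0.009,0.0155,0.105],[0.0095,0.0155,0.143],[0.0095,0.0155,0.143],[0.0095,0.0155,0.143],[0.0095,0.0155,0.143],[0.0095,0.0155,0.143]]' --delta_rot '[[0,0,0.2],[0,0,0.4],[0,0,0.4],[0,0,0.4],[0,0,0.4],[0,0,0.4],[0,0,0.4],[0,0,0.4]]'

```text
clock: 3.58
eef_pos: [0.5981, -0.2142, 0.1038]
tool_rot: [0.997, -0.08, 0.003, 0.001]
ft_force: [0.9, 0.8, 1.1]
grip_width: 0.0472
```

```bash
python3 - <<'E'
from workcell import bot
from h import *
o=bot.get_obs();print(o['eef_pos'],o['grip_width'],o['ft_force'],*delta(o['eef_pos'],o['tool_rot'],(.596,-.2128,.034),tool_R(-9.1)))
snap(bot,"wrist","w3")
c=load("w3");z=cloud(c)[:,:,2];print(np.round(proj(c,[[.596,-.2128,.05]]),1))
E
```

```text
[ 0.59813134 -0.21420229  0.10379738] 0.04716178657087015 [0.87203196 0.76616775 1.0891451 ] [-0.00272845 -0.00111658  0.06978174] [ 0.05921987 -0.32906855 -0.0703657 ]
[[311.7 277.8]]
```

View pics/w3.png

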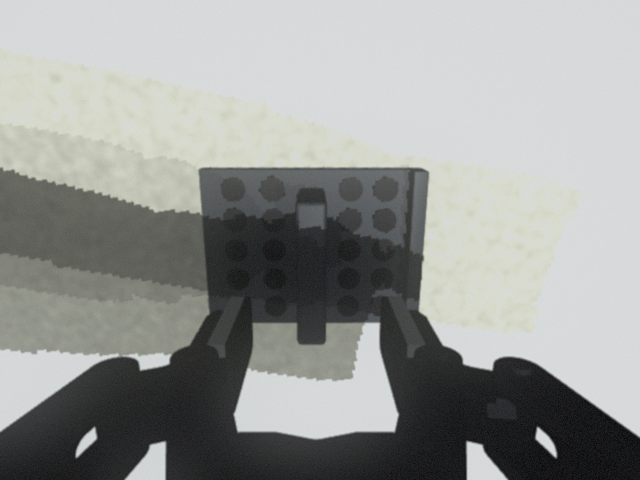

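The rib stands centred between the jaws. I'll descend and grip.

Emit:
jog_arm --jaw '[0.45,0.45,0.45,0.45,1,1,1,1]' --linear '[[-0.002,0,0.025],[-0.002,0,0.05],[-0.002,0,0.068],[-0.002,0,0.068],[-0.002,0,0.068],[-0.002,0,0.068],[-0.002,0,0.068],[-0.002,0,0.068]]' --delta_rot '[[0,0,0],[0,0,0],[0,0,0],[0,0,0],[0,0,0],[0,0,0],[0,0,0],[0,0,0]]'

```text
clock: 4.3
eef_pos: [0.5961, -0.2141, 0.0352]
tool_rot: [0.997, -0.08, 0.003, 0.001]
ft_force: [0.7, -0.2, 5.6]
grip_width: 0.013
```

Emit:
jog_arm --jaw '[1,1,1,1,1,1,1,1]' --linear '[[0,0,0],[0,0,0],[0,0,0],[0,0,-0.005],[0,0,-0.015],[0,0,-0.03],[0,0,-0.03],[0,0,-0.03]]' --delta_rot '[[0,0,0],[0,0,0],[0,0,0],[0,0,0],[0,0,0],[0,0,0],[0,0,0],[0,0,0]]'

```text
clock: 4.97
eef_pos: [0.5946, -0.2137, 0.0632]
tool_rot: [0.997, -0.08, 0.001, 0.0]
ft_force: [-0.0, -0.7, -4.7]
grip_width: 0.0133
```

```bash
python3 - <<'E'
from workcell import bot
from h import *
o=bot.get_obs();print({k:np.round(o[k],4) for k in('clock','eef_pos','tool_rot','grip_width','ft_force','ft_torque')})
snap(bot,"wrist","w4")
E
```

```text
{'clock': np.float64(4.9667), 'eef_pos': array([ 0.5946, -0.2137,  0.0632]), 'tool_rot': array([ 9.968e-01, -8.020e-02,  9.000e-04,  3.000e-04]), 'grip_width': np.float64(0.0133), 'ft_force': array([-0.0205, -0.6751, -4.6765]), 'ft_torque': array([-0.0237,  0.0064, -0.0014])}
```

View pics/w4.png

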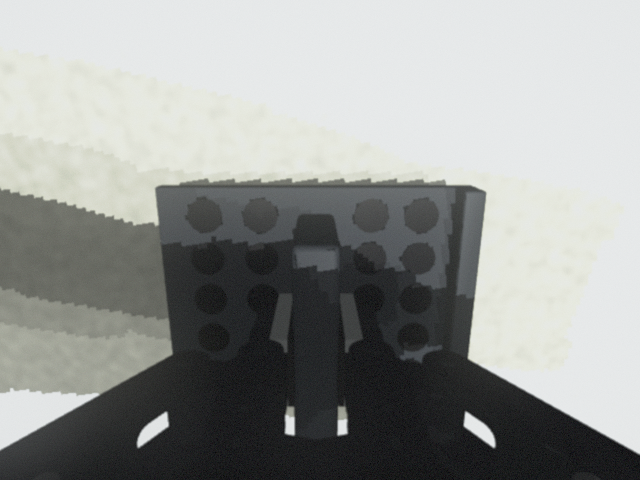

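```bash
cat > meas.py <<'E'
from h import *
def meas(name,tcp,q):
    c=load(name);P=cloud(c);T=R.from_quat(q).inv().apply(P.reshape(-1,3)-tcp).reshape(480,640,3)*1000
    V,U=np.mgrid[:480,:640]
    b=(V>170)&(V<300)
    pl=b&(T[:,:,2]>15)&(T[:,:,2]<36)&(abs(T[:,:,0])<50)&(abs(T[:,:,0])>22)&(T[:,:,1]>-52)
    A=np.c_[T[pl][:,:2],np.ones(pl.sum())];k=np.linalg.lstsq(A,T[pl][:,2],rcond=None)[0]
    for _ in range(3):
        r=A@k-T[pl][:,2];g=abs(r)<2;k=np.linalg.lstsq(A[g],T[pl][g,2],rcond=None)[0]
    print("plate top: z(tool)=%.1f at tcp, slope x %.2f deg, y %.2f deg, n %d"%(k[2],np.degrees(k[0]),np.degrees(k[1]),g.sum()))
    return c,T,k
if __name__=="__main__":
    c,T,k=meas("w4",np.array([.5946,-.2137,.0632]),[.9968,-.0802,.0009,.0003])
    d=T[:,:,2]-(T[:,:,0]*k[0]+T[:,:,1]*k[1]+k[2])
    V,U=np.mgrid[:480,:640]
    m=(abs(d)<2.5)&(V>170)&(V<300)&(abs(T[:,:,0])<75)
    for v in (220,260,290):
        x=T[v][m[v]][:,0];print("v",v,"x range",x.min(),x.max())
    for u in (190,240,380,420):
        y=T[:,u][m[:,u]][:,1];print("u",u,"ymin",np.percentile(y,1))
    r=(d<-38)&(V>170)&(V<300)&(abs(T[:,:,0])<20);print("rib",r.sum(),T[r][:,0].min(),T[r][:,0].max(),T[r][:,1].min(), T[r][:,2].mean())
    bar=(d<-7)&(d>-13)&(V>170)&(V<330)&(T[:,:,0]>40)&(T[:,:,0]<75);print("bar",bar.sum(),np.percentile(T[bar][:,0],[1,99]),T[bar][:,1].min())
E
python3 meas.py
```

```text
plate top: z(tool)=29.3 at tcp, slope x 0.19 deg, y 0.01 deg, n 16459
v 220 x range -60.767943773976235 51.29531620828361
v 260 x range -60.63759216791358 51.19650721927624
v 290 x range -60.116666939677664 51.434092710208375
u 190 ymin -46.09932288817461
u 240 ymin -46.08948427552143
u 380 ymin -46.02528137897279
u 420 ymin -46.27465014817403
rib 3182 -7.900623798544403 6.167044249091274 -68.18405948609576 -24.896573427840416
bar 3292 [50.67541032 58.73762157] -46.50779491190195
```

```bash
cat > tgt.py <<'E'
from h import *
import sys
TOFF=np.array([-.7,-1.1,35.3])/1000
D=np.array([.583,.1552,.0597]);YAW=-3.2
def tcp(xe,ze,th,dy=0,org=D):
    Rt=tool_R(YAW,th); Rd=R.from_euler('z',YAW,degrees=True)
    # tool->tray frame: tray x=tool x, tray y=-tool y, tray z=-tool z
    E=org+Rd.apply(np.array([xe,dy,ze])/1000)
    e_tool=TOFF+np.array([-.06,0,0])
    return E-Rt.apply(e_tool),Rt
def edge(o):
    Rt=R.from_quat(o['tool_rot']);Rd=R.from_euler('z',YAW,degrees=True)
    p=o['eef_pos']
    a=Rd.inv().apply(p+Rt.apply(TOFF+[-.06,0,0])-D)*1000;b=Rd.inv().apply(p+Rt.apply(TOFF+[.06,0,0])-D)*1000
    X=Rd.inv().apply(Rt.apply([1,0,0]));
    print("thin edge",a.round(1),"far edge",b.round(1),"pitch %.2f yaw %.2f"%(np.degrees(np.arcsin(X[2])),np.degrees(np.arctan2(X[1],X[0]))),"F",np.round(o['ft_force'],1),"w",round(float(o['grip_width']),4),"t",round(float(o['clock']),2))
def go(o,*a,**k):
    p,Rt=tcp(*a,**k);l,r=delta(o['eef_pos'],o['tool_rot'],p,Rt);print(a,"tcp",p.round(4),"lin",l.round(4),"rot",r.round(2))
E
python3 - <<'E'
from tgt import *
from workcell import bot
o=bot.get_obs();edge(o);go(o,-30,60,0);go(o,-30,60,9)
E
```

```text
thin edge [ -28.9 -360.   -32.7] far edge [  90.4 -372.5  -32.8] pitch -0.01 yaw -6.00 F [-0.7  0.1 -4.4] w 0.0133 t 5.02
(-30, 60, 0) tcp [0.6136 0.1524 0.155 ] lin [-0.0389 -0.3642 -0.0928] rot [ 0.    0.01 -6.  ]
(-30, 60, 9) tcp [0.6073 0.1527 0.1641] lin [-0.0452 -0.3636 -0.1018] rot [ 0.47  9.   -5.98]
```

Emit:
jog_arm --jaw '[1,1,1,1,1,1,1,1]' --linear '[[0,0,-0.035],[0,0,-0.07],[-0.003,-0.015,-0.1],[-0.009,-0.055,-0.102],[-0.014,-0.095,-0.102],[-0.019,-0.135,-0.102],[-0.024,-0.175,-0.102],[-0.029,-0.215,-0.102]]' --delta_rot '[[0,0,0],[0,0,0],[0,0,0],[0,0,-1],[0,0,-2],[0,0,-3],[0,0,-4],[0,0,-5]]'

```text
clock: 5.68
eef_pos: [0.5986, 0.0051, 0.1631]
tool_rot: [0.999, -0.036, -0.001, 0.0]
ft_force: [0.8, -0.1, -4.5]
grip_width: 0.0131
```

```bash
python3 - <<'E'
from tgt import *
from workcell import bot
o=bot.get_obs();edge(o);go(o,-30,60,9)
E
```

```text
thin edge [ -36.8 -146.9   68.3] far edge [  83.1 -148.9   68. ] pitch -0.13 yaw -0.98 F [ 0.8 -0.1 -4.5] w 0.0131 t 5.68
(-30, 60, 9) tcp [0.6073 0.1527 0.1641] lin [-0.002  -0.1479 -0.001 ] rot [ 0.08  9.13 -0.97]
```

Emit:
jog_arm --jaw '[1,1,1,1,1,1,1,1]' --linear '[[0,-0.035,-0.001],[0,-0.07,-0.001],[-0.001,-0.1,-0.001],[-0.002,-0.13,-0.001],[-0.002,-0.145,-0.001],[-0.002,-0.145,-0.001],[-0.002,-0.145,-0.001],[-0.002,-0.145,-0.001]]' --delta_rot '[[0,2,0],[0,4,-0.5],[0,6,-1],[0,8,-1],[0,9.1,-1],[0,9.1,-1],[0,9.1,-1],[0,9.1,-1]]'

```text
clock: 6.35
eef_pos: [0.6075, 0.1475, 0.1643]
tool_rot: [0.997, -0.028, 0.078, 0.004]
ft_force: [0.9, -0.5, -3.0]
grip_width: 0.013
```

```bash
python3 - <<'E'
from tgt import *
from workcell import bot
snap(bot,"wrist","w5")
o=bot.get_obs();edge(o);go(o,-41,12,9);go(o,-41,3,9)
from meas import meas
c=load("w5")
meas("w5",o['eef_pos'],o['tool_rot'])
E
```

```text
thin edge [-29.1  -5.6  60.4] far edge [89.4 -5.7 79.2] pitch 8.99 yaw -0.04 F [ 0.2  0.  -3.3] w 0.013 t 6.4
(-41, 12, 9) tcp [0.5963 0.1534 0.1161] lin [-0.0193 -0.0057  0.0459] rot [ 0.15  0.01 -0.04]
(-41, 3, 9) tcp [0.5963 0.1534 0.1071] lin [-0.0207 -0.0057  0.0548] rot [ 0.15  0.01 -0.04]
plate top: z(tool)=29.4 at tcp, slope x 0.24 deg, y -0.01 deg, n 16420
```

View pics/w5.png

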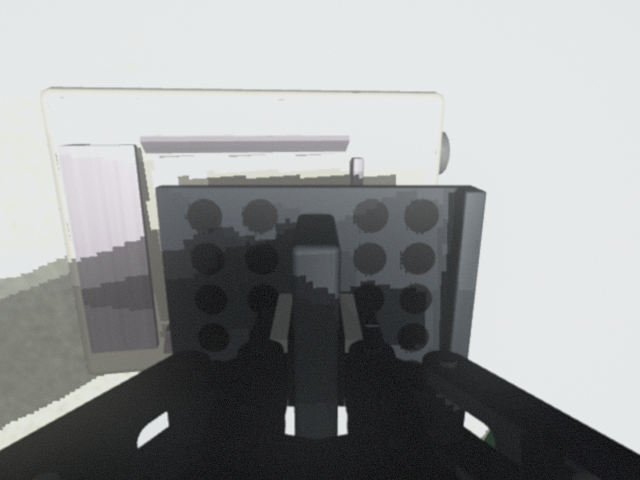

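The tray hovers tilted, thin edge down, just +x of the lip (lip edge at u≈150, tray thin edge at u≈160). I'll correct y and descend.

Emit:
jog_arm --jaw '[1,1,1,1,1,1,1,1]' --linear '[[-0.003,-0.0057,0],[-0.008,-0.0057,0.01],[-0.012,-0.0057,0.022],[-0.016,-0.0057,0.034],[-0.0193,-0.0057,0.0459],[-0.0193,-0.0057,0.0459],[-0.0193,-0.0057,0.0459],[-0.0193,-0.0057,0.0459]]' --delta_rot '[[0,0,0],[0,0,0],[0,0,0],[0,0,0],[0,0,0],[0,0,0],[0,0,0],[0,0,0]]'

```text
clock: 7.07
eef_pos: [0.5975, 0.1542, 0.1177]
tool_rot: [0.996, -0.028, 0.08, 0.003]
ft_force: [0.3, 0.2, -3.3]
grip_width: 0.0132
```

```bash
python3 - <<'E'
from tgt import *
from workcell import bot
snap(bot,"wrist","w6")
o=bot.get_obs();edge(o);go(o,-41,2,9)
E
```

```text
thin edge [-39.4   1.1  13.8] far edge [79.1  1.  33.1] pitch 9.21 yaw -0.03 F [ 0.6 -0.4 -4. ] w 0.0135 t 7.12
(-41, 2, 9) tcp [0.5963 0.1534 0.1061] lin [-0.0034  0.0011  0.0117] rot [ 0.04 -0.21 -0.03]
```

View pics/w6.png

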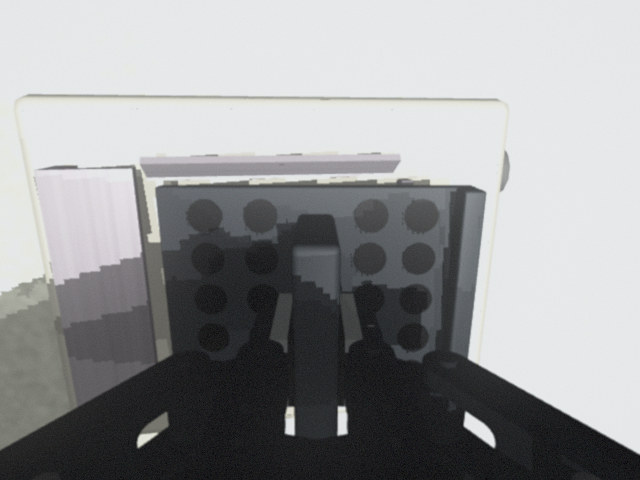

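```bash
python3 - <<'E'
from tgt import *
c=load("w6");P=cloud(c);Rd=R.from_euler('z',YAW,degrees=True)
Q=Rd.inv().apply(P.reshape(-1,3)-D).reshape(480,640,3)*1000
z=Q[:,:,2];V,U=np.mgrid[:480,:640]
lip=(U<165)&(V>165)&(V<330)&(z>15)&(z<21)
print("lip",lip.sum(),np.percentile(Q[lip][:,0],[.5,99.5]).round(1),"ymax",np.percentile(Q[lip][:,1],99.5).round(1),"z",np.median(z[lip]))
for u in (180,250,330,380):
    for v in range(150,192,2):
        print((v,int(round(Q[v,u,1])),int(round(z[v,u]))),end=' ')
    print()
for v in (220,300):
    print([(u,int(round(Q[v,u,0])),int(round(z[v,u]))) for u in range(138,172,2)])
E
```

```text
lip 15926 [-81.4 -38.3] ymax 53.1 z 18.01342618475377
(150, 58, 0) (152, 57, 0) (154, 57, 0) (156, 57, 17) (158, 56, 18) (160, 56, 19) (162, 55, 18) (164, 54, 18) (166, 53, 17) (168, 53, 16) (170, 52, 14) (172, 51, 12) (174, 50, 11) (176, 49, 10) (178, 48, 10) (180, 46, 1) (182, 45, 0) (184, 44, 0) (186, 46, 19) (188, 45, 20) (190, 45, 22) 
(150, 58, 0) (152, 57, 1) (154, 56, -1) (156, 57, 17) (158, 56, 17) (160, 55, 19) (162, 55, 19) (164, 54, 17) (166, 53, 16) (168, 52, 15) (170, 51, 13) (172, 50, 12) (174, 49, 11) (176, 48, 10) (178, 46, 1) (180, 46, 1) (182, 45, 0) (184, 44, 1) (186, 46, 24) (188, 46, 24) (190, 45, 25) 
(150, 58, 0) (152, 57, 0) (154, 57, 18) (156, 56, 17) (158, 56, 18) (160, 55, 19) (162, 54, 18) (164, 53, 16) (166, 52, 15) (168, 51, 13) (170, 50, 11) (172, 49, 11) (174, 49, 11) (176, 48, 10) (178, 46, -1) (180, 45, 0) (182, 44, 0) (184, 43, 0) (186, 46, 29) (188, 46, 30) (190, 45, 29) 
(150, 57, 0) (152, 57, 1) (154, 57, 18) (156, 56, 17) (158, 55, 18) (160, 55, 18) (162, 54, 18) (164, 53, 16) (166, 52, 15) (168, 51, 12) (170, 50, 11) (172, 49, 11) (174, 48, 10) (176, 46, 0) (178, 45, 0) (180, 44, 0) (182, 43, 0) (184, 42, 0) (186, 46, 32) (188, 46, 33) (190, 45, 33) 
[(138, -49, 17), (140, -48, 14), (142, -51, 0), (144, -50, 0), (146, -50, 0), (148, -49, 0), (150, -48, 1), (152, -47, 1), (154, -46, 0), (156, -46, 1), (158, -41, 20), (160, -40, 20), (162, -39, 20), (164, -39, 19), (166, -38, 19), (168, -37, 20), (170, -36, 20)]
[(138, -52, 18), (140, -51, 18), (142, -50, 18), (144, -50, 17), (146, -49, 18), (148, -48, 17), (150, -48, 13), (152, -51, 1), (154, -50, -1), (156, -49, 0), (158, -49, -1), (160, -48, -1), (162, -47, 1), (164, -46, 0), (166, -45, -1), (168, -40, 19), (170, -39, 19)]
```

The picture's depths agree with the dock model: lip edge at −48, rail at 47.5, tray edge at 46. I'll shift 1 mm and descend to 2 mm above the floor.

Emit:
jog_arm --jaw '[1,1,1,1,1,1,1,1]' --linear '[[-0.001,0.0011,0.002],[-0.002,0.0011,0.005],[-0.003,0.0011,0.008],[-0.0034,0.0011,0.0117],[-0.0034,0.0011,0.0117],[-0.0034,0.0011,0.0117],[-0.0034,0.0011,0.0117],[-0.0034,0.0011,0.0117]]' --delta_rot '[[0,-0.2,0],[0,-0.2,0],[0,-0.2,0],[0,-0.2,0],[0,-0.2,0],[0,-0.2,0],[0,-0.2,0],[0,-0.2,0]]'

```text
clock: 7.78
eef_pos: [0.5953, 0.1535, 0.1049]
tool_rot: [0.997, -0.028, 0.078, 0.003]
ft_force: [0.2, -0.1, -4.4]
grip_width: 0.0126
```

```bash
python3 - <<'E'
from tgt import *
from workcell import bot
o=bot.get_obs();edge(o);go(o,-54,2,9);go(o,-64.5,2,9);go(o,-64.5,1,9)
E
```

```text
thin edge [-42.2   0.    0.9] far edge [76.4  0.1 19.5] pitch 8.90 yaw 0.02 F [ 0.2 -0.1 -4.4] w 0.0126 t 7.78
(-54, 2, 9) tcp [0.5834 0.1541 0.1061] lin [-0.0116  0.0001 -0.003 ] rot [0.08 0.1  0.02]
(-64.5, 2, 9) tcp [0.5729 0.1547 0.1061] lin [-0.022   0.0001 -0.0046] rot [0.08 0.1  0.02]
(-64.5, 1, 9) tcp [0.5729 0.1547 0.1051] lin [-0.0221  0.0001 -0.0036] rot [0.08 0.1  0.02]
```

Now slide under the lip, up to just before the sprung bar.

Emit:
jog_arm --jaw '[1,1,1,1,1,1,1,1]' --linear '[[-0.002,0,-0.001],[-0.004,0,-0.0015],[-0.006,0,-0.002],[-0.008,0,-0.0022],[-0.01,0,-0.0025],[-0.0116,0,-0.0028],[-0.0116,0,-0.0028],[-0.0116,0,-0.0028]]' --delta_rot '[[0,0,0],[0,0,0],[0,0,0],[0,0,0],[0,0,0],[0,0,0],[0,0,0],[0,0,0]]'

```text
clock: 8.45
eef_pos: [0.5833, 0.1541, 0.1059]
tool_rot: [0.997, -0.028, 0.078, 0.003]
ft_force: [-0.2, -0.2, -3.9]
grip_width: 0.0132
```

```bash
python3 - <<'E'
from tgt import *
from workcell import bot
o=bot.get_obs();edge(o);go(o,-64.5,1.5,9)
E
```

```text
thin edge [-54.1  -0.    1.9] far edge [64.4  0.  20.5] pitch 8.90 yaw 0.02 F [-0.2 -0.2 -3.9] w 0.0132 t 8.45
(-64.5, 1.5, 9) tcp [0.5729 0.1547 0.1056] lin [-0.0103  0.0001 -0.0013] rot [0.08 0.1  0.02]
```

Emit:
jog_arm --jaw '[1,1,1,1,1,1,1,1]' --linear '[[-0.0015,0,-0.0002],[-0.003,0,-0.0004],[-0.005,0,-0.0006],[-0.007,0,-0.001],[-0.009,0,-0.0012],[-0.0103,0,-0.0014],[-0.0103,0,-0.0014],[-0.0103,0,-0.0014]]' --delta_rot '[[0,0,0],[0,0,0],[0,0,0],[0,0,0],[0,0,0],[0,0,0],[0,0,0],[0,0,0]]'

```text
clock: 9.12
eef_pos: [0.5757, 0.1546, 0.1066]
tool_rot: [0.996, -0.028, 0.081, 0.003]
ft_force: [8.0, -1.6, -7.8]
grip_width: 0.0131
```

```bash
python3 - <<'E'
from tgt import *
from workcell import bot
o=bot.get_obs();edge(o)
for t in (7,5,3,1,0): go(o,-64.5,.5,t)
snap(bot,"wrist","w7")
E
```

```text
thin edge [-61.5   0.1   2.3] far edge [57.   0.  21.6] pitch 9.25 yaw -0.04 F [ 8.  -1.6 -7.8] w 0.0131 t 9.12
(-64.5, 0.5, 7) tcp [0.5744 0.1546 0.1026] lin [-0.0019  0.0001  0.0037] rot [ 0.07 -2.25 -0.04]
(-64.5, 0.5, 5) tcp [0.5758 0.1545 0.1007] lin [-0.0008  0.0001  0.0059] rot [ 0.07 -4.25 -0.04]
(-64.5, 0.5, 3) tcp [0.5772 0.1544 0.0986] lin [0.0002 0.0001 0.0081] rot [ 0.07 -6.25 -0.04]
(-64.5, 0.5, 1) tcp [0.5785 0.1543 0.0966] lin [0.0012 0.0001 0.0104] rot [ 0.07 -8.25 -0.04]
(-64.5, 0.5, 0) tcp [0.5791 0.1543 0.0955] lin [0.0016 0.0001 0.0115] rot [ 0.07 -9.25 -0.04]
```

View pics/w7.png

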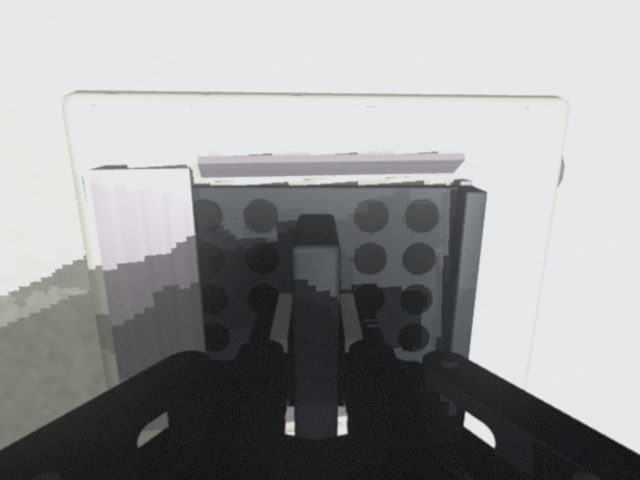

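The thin edge is under the lip (lip edge at u≈195–205 now covers the plate). 8 N matches about 6 mm of pusher travel. I'll add a bit more push for margin, then lower, working from the commanded pose.

```bash
python3 - <<'E'
from tgt import *
p,Rt=tcp(-64.5,1.5,9);o=dict(eef_pos=p,tool_rot=Rt.as_quat())
for x,z,t in ((-67,1,9),(-67,.8,7),(-67,.5,5),(-67,.2,3),(-67,0,1.5),(-67,-.3,0),(-67,-1.5,0),(-67,-2,-1)): go(o,x,z,t)
E
```

```text
(-67, 1, 9) tcp [0.5704 0.1548 0.1051] lin [-0.0025  0.      0.0001] rot [0. 0. 0.]
(-67, 0.8, 7) tcp [0.5719 0.1547 0.1029] lin [-0.0014  0.      0.0024] rot [-0. -2.  0.]
(-67, 0.5, 5) tcp [0.5733 0.1546 0.1007] lin [-0.0003  0.      0.0049] rot [ 0. -4.  0.]
(-67, 0.2, 3) tcp [0.5747 0.1546 0.0983] lin [ 0.0007 -0.      0.0074] rot [ 0. -6.  0.]
(-67, 0, 1.5) tcp [0.5757 0.1545 0.0966] lin [0.0014 0.     0.0093] rot [ 0.  -7.5  0. ]
(-67, -0.3, 0) tcp [0.5766 0.1545 0.0947] lin [0.002  0.     0.0113] rot [ 0. -9.  0.]
(-67, -1.5, 0) tcp [0.5766 0.1545 0.0935] lin [0.0018 0.     0.0125] rot [ 0. -9.  0.]
(-67, -2, -1) tcp [0.5773 0.1544 0.0919] lin [0.0022 0.     0.0141] rot [  0. -10.  -0.]
```

Emit:
jog_arm --jaw '[1,1,1,1,1,1,1,1]' --linear '[[-0.0012,0,0],[-0.0025,0,0.0001],[-0.0025,0,0.0001],[-0.002,0,0.0012],[-0.0014,0,0.0024],[-0.0008,0,0.0037],[-0.0003,0,0.0049],[-0.0003,0,0.0049]]' --delta_rot '[[0,0,0],[0,0,0],[0,0,0],[0,-1,0],[0,-2,0],[0,-3,0],[0,-4,0],[0,-4,0]]'

```text
clock: 9.83
eef_pos: [0.5781, 0.1545, 0.1026]
tool_rot: [0.998, -0.028, 0.047, 0.002]
ft_force: [8.0, -1.5, -2.4]
grip_width: 0.0133
```

```bash
python3 - <<'E'
from tgt import *
from workcell import bot
o=bot.get_obs();edge(o);print(o['ft_torque'])
p,Rt=tcp(-67,.5,5);o=dict(eef_pos=p,tool_rot=Rt.as_quat())
for x,z,t in ((-67,.2,3),(-67,0,1.5),(-67,-.3,0),(-67,-1.5,0)): go(o,x,z,t)
E
```

```text
thin edge [-62.    0.2   2.1] far edge [57.5  0.  13.3] pitch 5.39 yaw -0.07 F [ 8.  -1.5 -2.4] w 0.0133 t 9.83
[-0.36952037 -1.64032422  0.01923452]
(-67, 0.2, 3) tcp [0.5747 0.1546 0.0983] lin [ 0.0012 -0.      0.0024] rot [-0. -2. -0.]
(-67, 0, 1.5) tcp [0.5757 0.1545 0.0966] lin [ 0.002  -0.      0.0043] rot [-0.  -3.5 -0. ]
(-67, -0.3, 0) tcp [0.5766 0.1545 0.0947] lin [ 0.0028 -0.      0.0062] rot [-0. -5. -0.]
(-67, -1.5, 0) tcp [0.5766 0.1545 0.0935] lin [ 0.0027 -0.      0.0074] rot [-0. -5. -0.]
```

Emit:
jog_arm --jaw '[1,1,1,1,1,1,1,1]' --linear '[[-0.001,0,0.0012],[0,0,0.0024],[0.0005,0,0.0034],[0.001,0,0.0043],[0.0015,0,0.0053],[0.0018,0,0.0062],[0.0018,0,0.0074],[0.0018,0,0.0074]]' --delta_rot '[[0,-1,0],[0,-2,0],[0,-2.8,0],[0,-3.5,0],[0,-4.3,0],[0,-5,0],[0,-5.2,0],[0,-5.2,0]]'

```text
clock: 10.5
eef_pos: [0.5808, 0.1545, 0.0961]
tool_rot: [1.0, -0.028, 0.003, 0.0]
ft_force: [6.8, -1.7, 0.1]
grip_width: 0.0131
```

```bash
python3 - <<'E'
from tgt import *
from workcell import bot
o=bot.get_obs();edge(o);print(o['ft_torque'])
snap(bot,"wrist","w8")
c=load("w8");P=cloud(c);Rd=R.from_euler('z',YAW,degrees=True)
Q=Rd.inv().apply(P.reshape(-1,3)-D).reshape(480,640,3)*1000
for v in (200,230,260):print([(u,int(round(Q[v,u,0])),round(float(Q[v,u,2]),1)) for u in range(350,510,5)])
E
```

```text
thin edge [-62.7   0.4   0.8] far edge [57.3  0.2  1.4] pitch 0.31 yaw -0.05 F [ 6.8 -1.7  0.1] w 0.0131 t 10.5
[-0.31629025 -1.59840287  0.04636975]
[(350, 10, 7.4), (355, 12, 7.2), (360, 14, 8.1), (365, 16, 6.6), (370, 18, 6.3), (375, 19, 6.6), (380, 21, 7.2), (385, 23, 7.4), (390, 25, 7.4), (395, 27, 8.2), (400, 29, 7.2), (405, 31, 7.2), (410, 32, 7.9), (415, 35, 6.7), (420, 36, 6.9), (425, 38, 7.9), (430, 40, 7.1), (435, 42, 6.8), (440, 44, 5.9), (445, 46, 7.1), (450, 48, 6.2), (455, 49, 7.8), (460, 49, 13.6), (465, 49, 17.2), (470, 51, 16.9), (475, 53, 17.1), (480, 55, 17.3), (485, 57, 16.9), (490, 63, 7.1), (495, 64, 7.3), (500, 69, 0.1), (505, 72, -0.1)]
[(350, 10, 6.9), (355, 12, 7.1), (360, 14, 8.0), (365, 16, 7.5), (370, 18, 8.1), (375, 20, 7.2), (380, 22, 7.3), (385, 24, 6.3), (390, 26, 6.6), (395, 28, 6.7), (400, 29, 7.2), (405, 31, 7.2), (410, 33, 7.9), (415, 35, 7.2), (420, 37, 8.2), (425, 39, 7.2), (430, 41, 6.4), (435, 43, 7.5), (440, 45, 6.9), (445, 47, 7.3), (450, 49, 6.3), (455, 49, 10.5), (460, 49, 15.9), (465, 51, 17.0), (470, 52, 17.0), (475, 54, 17.6), (480, 56, 16.8), (485, 61, 8.3), (490, 64, 7.1), (495, 69, 0.0), (500, 71, -0.0), (505, 73, 0.3)]
[(350, 10, 7.7), (355, 12, 7.7), (360, 14, 7.0), (365, 16, 6.8), (370, 18, 7.1), (375, 20, 7.9), (380, 22, 6.6), (385, 24, 7.4), (390, 26, 7.0), (395, 28, 6.4), (400, 30, 7.4), (405, 32, 8.5), (410, 34, 7.9), (415, 36, 7.5), (420, 38, 7.6), (425, 40, 7.3), (430, 42, 6.6), (435, 44, 7.8), (440, 46, 7.4), (445, 48, 7.4), (450, 49, 8.2), (455, 49, 14.5), (460, 50, 15.5), (465, 51, 17.7), (470, 53, 18.0), (475, 55, 16.7), (480, 61, 7.3), (485, 63, 6.7), (490, 69, -0.8), (495, 71, -0.9), (500, 72, 0.7), (505, 74, 1.0)]
```

View pics/w8.png

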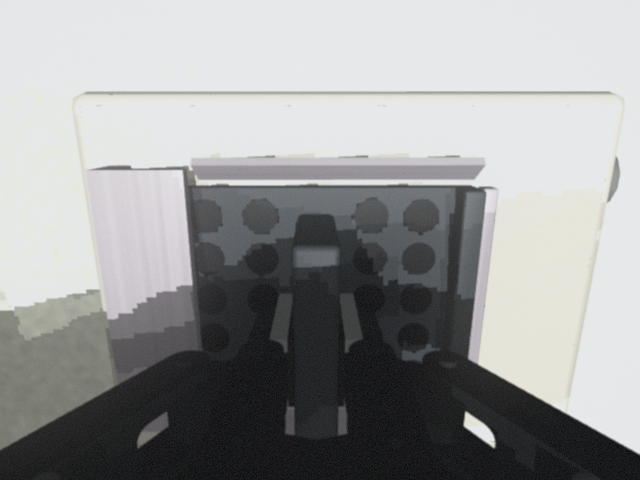

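The far bar (u≈472) now lies behind the front stop (u≈490), about 1 mm above the floor. I'll press down, then ease forward to the stop.

Emit:
jog_arm --jaw '[1,1,1,1,1,1,1,1]' --linear '[[0,0,0.001],[0,0,0.002],[0,0,0.003],[0,0,0.003],[0.001,0,0.003],[0.002,0,0.003],[0.003,0,0.003],[0.003,0,0.003]]' --delta_rot '[[0,0,0],[0,-0.2,0],[0,-0.3,0],[0,-0.3,0],[0,-0.3,0],[0,-0.3,0],[0,-0.3,0],[0,-0.3,0]]'

```text
clock: 11.22
eef_pos: [0.5819, 0.1546, 0.0952]
tool_rot: [1.0, -0.028, -0.001, -0.0]
ft_force: [-1.0, -2.2, 12.6]
grip_width: 0.0132
```

```bash
python3 - <<'E'
from tgt import *
from workcell import bot
o=bot.get_obs();edge(o);print(o['ft_torque'])
E
```

```text
thin edge [-61.8   0.5   0.3] far edge [58.2  0.5  0.1] pitch -0.10 yaw -0.01 F [-1.  -2.2 12.6] w 0.0132 t 11.22
[-0.41465791 -0.17311258  0.08878989]
```

Emit:
jog_arm --jaw '[1,1,1,0.6,0.6,0.6,0.6,0.6]' --linear '[[0.001,0,-0.001],[0.0015,0,-0.002],[0.0015,0,-0.002],[0.0015,0,-0.002],[0.0015,0,-0.002],[0.0015,0,-0.002],[0.0015,0,-0.002],[0.0015,0,-0.002]]' --delta_rot '[[0,0,0],[0,0,0],[0,0,0],[0,0,0],[0,0,0],[0,0,0],[0,0,0],[0,0,0]]'

```text
clock: 11.88
eef_pos: [0.5794, 0.1543, 0.0916]
tool_rot: [1.0, -0.028, -0.006, 0.001]
ft_force: [-0.1, -0.6, -0.7]
grip_width: 0.0344
```

```bash
python3 - <<'E'
from tgt import *
from workcell import bot
o=bot.get_obs();edge(o)
snap(bot,"wrist","w9")
E
```

```text
thin edge [-64.7  -0.1  -2.7] far edge [55.3 -0.1 -4.2] pitch -0.73 yaw 0.01 F [-0.1 -0.6 -0.7] w 0.0344 t 11.88
```

View pics/w9.png

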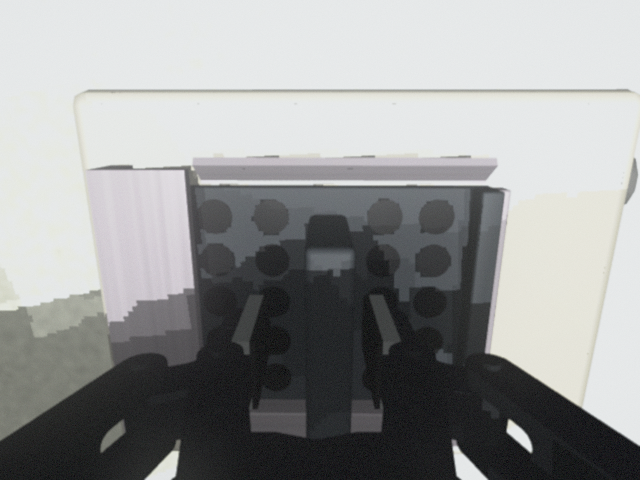

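The jaws are clear of the rib and the bar looks tight against the stop (u≈503). I'll retract straight up.

Emit:
jog_arm --jaw '[0.6,0.6,0.6,0.6,0.6,0.6,0.6,0.6]' --linear '[[0.003,0,-0.01],[0.003,0,-0.03],[0.003,0,-0.06],[0.003,0,-0.09],[0.003,0,-0.12],[0,0.005,-0.15],[-0.005,0.005,-0.17],[-0.005,0.005,-0.17]]' --delta_rot '[[0,0,0],[0,0,0],[0,0,0],[0,0,0],[0,0,0],[0,0,0],[0,0,0],[0,0,0]]'

```text
clock: 12.6
eef_pos: [0.5784, 0.1502, 0.2683]
tool_rot: [1.0, -0.028, -0.001, -0.001]
ft_force: [0.5, -0.2, -0.0]
grip_width: 0.0341
```

```bash
python3 - <<'E'
from tgt import *
from workcell import bot
o=bot.get_obs();print(o['eef_pos'],o['ft_force'])
snap(bot,"wrist","w10");snap(bot,"top","t10");snap(bot,"scene","s10")
c=load("w10");P=cloud(c);Rd=R.from_euler('z',YAW,degrees=True)
Q=Rd.inv().apply(P.reshape(-1,3)-D).reshape(480,640,3)*1000
x,y,z=Q[...,0],Q[...,1],Q[...,2];V,U=np.mgrid[:480,:640]
m=(abs(y)<42)&(x>-43)&(x<48)&(abs(x)>12)&(z>1)&(z<12)&(V<300)
A=np.c_[x[m],y[m],np.ones(m.sum())];k=np.linalg.lstsq(A,z[m],rcond=None)[0]
print("plate top",k[2],"slopes deg",np.degrees(k[:2]),m.sum(),"floor/case",np.median(z[(x>72)&(x<100)&(abs(y)<60)&(V<300)]),"lip top",np.median(z[(x<-55)&(x>-78)&(abs(y)<40)]))
b=(z>13)&(z<19)&(x>45)&(x<66)&(abs(y)<48)&(V<300);print("bar x",np.percentile(x[b],[2,50,98]),"y",np.percentile(y[b],[1,99]),"z",np.median(z[b]))
s=(z>5)&(z<9)&(x>60)&(x<70)&(abs(y)<44);print("stop x",np.percentile(x[s],[2,98]))
r=(z>46)&(z<53)&(abs(x)<15)&(abs(y)<45);print("rib",np.percentile(x[r],[2,98]),np.percentile(y[r],[1,99]),np.median(z[r]))
E
```

```text
[0.57840387 0.15021385 0.26825525] [ 0.51589566 -0.23424507 -0.0051326 ]
plate top 6.128272510904063 slopes deg [-0.02763207  0.05975463] 8651 floor/case -0.08701157457138842 lip top 248.483187959507
bar x [51.33583356 55.03298608 59.08535566] y [-42.41714568  44.92858612] z 15.807103283456941
stop x [61.07040054 65.26851818]
rib [-7.43268477  6.13954923] [-32.73720535  35.52831451] 49.756422909041724
```

View pics/w10.png

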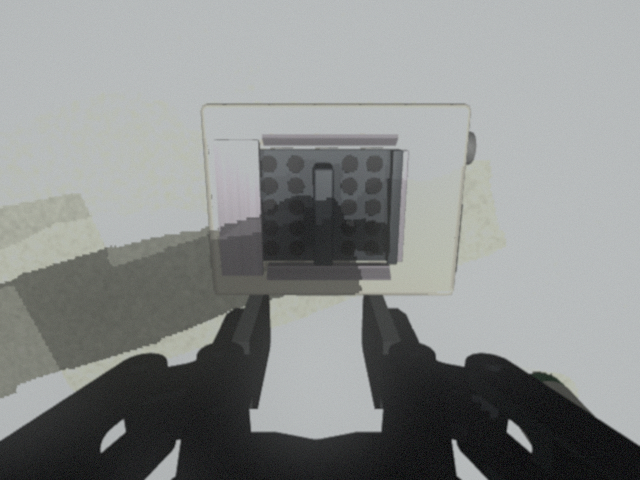

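View pics/s10.png

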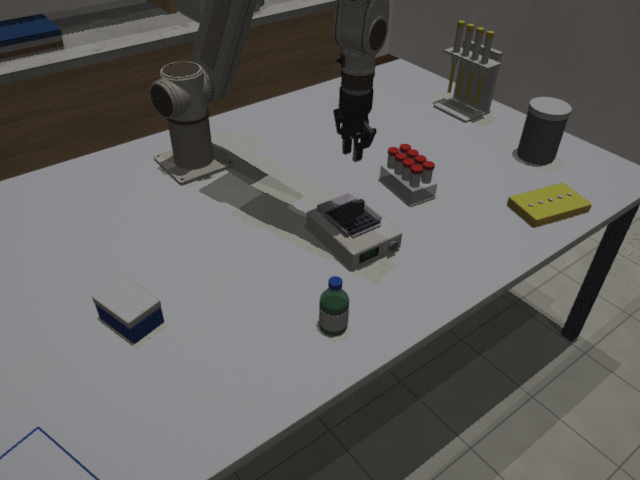

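The tray is flat: plate top 6.1 mm above the floor, tilt under 0.1°. The bar is against the stop, nothing touches the tray, and the rack, tip box and bottle look as they did at the start.

```bash
python3 - <<'E'
from workcell import bot
print(bot.job_done())
E
```

```text
the job is handed in; nothing more can be done
None
```

The tray is in the dock, released, and the job is handed in at about 13 s of the 45 s allowed. I gripped it by the rib and slid its thin edge under the lip at about 9° tilt. I then pushed the sprung bar back about 6 mm, with roughly 8 N, and lowered the thick-bar edge behind the front stop. After letting go I moved the gripper up clear of everything.

**Final checks (wrist camera depth):**
- **Flat:** the plate top is 6.1 mm above the dock floor, with less than 0.1° of tilt.
- **Seated:** the thick bar spans x ≈ 51–59 mm, against the stop at about 61–65 mm. The rib is 0.6 mm behind centre in x and 1.4 mm off in y. These are within the measurement noise and rail play, so I read the tray as home.
- **Bystanders:** by eye, the rack, tip box and bottle look unmoved in the scene view. I did not re-measure their positions.

**Disagreements:**
- The arm gave about 3–5 mm under the push, so I set the push depth from measured position and force, not from the commanded position.
- One lip-height reading came back wrong (248 mm) because the gripper was in that region. I ignored it.

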